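Key in the deburring bowl and leave only its inner lid on

TASK

Get the deburring bowl ready to run: on the control box press the long bar key, then the small round key, then the large square key, each down and let up again before the next. Then pick up the nested pair of lids by the inner lid's black knob, so that the outer cover rides along on it, lower the pair into the bowl's mouth and keep hold until it sits; then let go of the knob, take the outer cover by its collar and lift it off alone, leaving the inner lid seated and undisturbed. Finish while holding the outer cover level and still, at least 7 cm above where it lay, and leave everything else on the bench where it is.

Things in the scene. Friction and masses are not known exactly. Their poses are not given: they have to be found in the camera images.
- bowl: Deburring bowl, round open machine fixed to the bench: green base 156 mm across, grey bowl 150 mm across outside, round mouth 140 mm across, rim 125 mm above the bench; white media deep inside, clear of the lid. Origin on its upright axis at bench height, z up. With the inner lid seated, that lid's origin is 113 mm above this one.
- mouth (a point): Centre of the bowl's mouth, at rim height (125 mm above the bench).
- inner_lid: Loose inner lid, under the cover, 0.22 to 0.45 kg. Origin: centre of its underside, z up. Rubber plug 132 mm across, z 0 to 12 mm, drops into the bowl's mouth (4 mm play all round); aluminium rim 148 across, z 12 to 20, comes to rest on the bowl's rim; stem 18 across, z 20 to 56; black round knob 26 across, z 56 to 86, up through the cover's collar. Lifted by the knob it carries the cover.
- knob (a point): Centre of the inner lid's black knob (26 mm across, 30 mm tall, 15 mm of it above and below this point). The knob's underside is 6 mm above the top of the cover's collar when nested.
- outer_cover: Loose aluminium cap 164 mm across, 0.17 to 0.35 kg, lying on the inner lid's rim. Origin: centre of the underside of its 4 mm top plate, z up; nested, 20 mm above the inner lid's origin. Skirt down to z -7 mm, 4 mm play round the inner lid. Round upright collar in its middle, outside 46 mm, hole 36 mm, z 4 to 30: grip it there from outside; the knob tops out 36 mm above the collar.
- collar (a point): Centre of the collar's top edge, 30 mm above the cover's origin.
- panel: Control box fixed to the bench, grey, 75 x 180 x 55 mm (x, y, z), origin at the centre of its underside; the three keys stand in a row along its y axis, 54 mm apart, their order differs from time to time.
- key_bar (a joint): Spring travel of the long narrow bar key, 44 mm along the box's x by 14 mm: 0 up, 0.006 m fully down; about 0.7 N to start, 5 N fully down; counts as pressed beyond 4 mm; springs back when let go. White plastic on a black square.
- key_bar_top (a point): Centre of the top of the long narrow bar key, 44 mm along the box's x by 14 mm, 77 mm above the bench when up (the key stands 18 mm above its black square). It is pressed straight down.
- key_round (a joint): Spring travel of the small round key, 20 mm across: 0 up, 0.006 m fully down; about 0.7 N to start, 5 N fully down; counts as pressed beyond 4 mm; springs back when let go. White plastic on a black square.
- key_round_top (a point): Centre of the top of the small round key, 20 mm across, 77 mm above the bench when up (the key stands 18 mm above its black square). It is pressed straight down.
- key_square (a joint): Spring travel of the large square key, 34 x 34 mm: 0 up, 0.006 m fully down; about 0.7 N to start, 5 N fully down; counts as pressed beyond 4 mm; springs back when let go. White plastic on a black square.
- key_square_top (a point): Centre of the top of the large square key, 34 x 34 mm, 77 mm above the bench when up (the key stands 18 mm above its black square). It is pressed straight down.
- punch: Bystander, to be left alone: steel punch, 32 mm across, 45 mm tall, standing.
- collet: Bystander, to be left alone: dark steel ring, 52 mm across, 22 mm tall, lying.
- wrench: Bystander, to be left alone: wrench lying flat.
- hammer: Bystander, to be left alone: hammer lying flat.
- screwdriver: Bystander, to be left alone: screwdriver lying flat.
- jar: Bystander, to be left alone: closed jar, 70 mm across, 80 mm tall.
- mug: Bystander, to be left alone: white mug, 80 mm across, 90 mm tall.
Mind the look-alikes: they are no part of the job. Of the things like the outer_cover, leave any that is red; of the rest the smaller one is meant. Leave any turquoise look-alike of the inner_lid alone.

How it is judged:
By the outcome, as a careful person would: the job done as asked, in the order asked, and still so for the second after the job is handed in, while the arm keeps its last pose, push and grip.
It also fails if it takes over 64 s, if anything falls off the work surface, if the arm or the gripper's body presses on something with over 40 N, if the wrist force passes 120 N, or if a joint passes its speed limit or range.

ROBOT

A 6-joint arm with a two-finger parallel gripper is mounted at the origin on the work surface. World frame = base frame: x ahead of the robot, y to its left, z up, the work surface at z = 0. Lengths are in m, angles in degrees, forces in N, time in s.
With the tool pointing down it reaches from about 0.4 to 0.825 m from the base axis. Payload 7 kg.
Tool frame: the origin (TCP) lies between the finger pads; the fingertips stand 22 mm ahead of it and the grasp point (between the pads) lies 3 mm ahead of it; z points along the fingers, y is the line along which they close (so a half turn about z gives the same grasp; the last joint's range is limited). The gripper opens to 88 mm and grips with 3 to 60 N. Pads are 19 mm wide; open, the fingers measure 130 mm over their backs; the gripper's body (78 mm by 193 mm) begins 47 mm behind the grasp point.
Start: joints at [-47.492, 20.546, 0.682, 0, -70.136, -16.507], TCP at [0.296, -0.607, 0.249] pointing down, gripper open.
Joint ranges: [-176.03, 176.03], [-82.01, 121.73], [-58.28, 71.71], [-173.87, 95.51], [-174.79, -0.11], [-173.66, 173.66]. Speed limits (degrees/s): [136.94, 136.94, 172.46, 180, 180, 180].

INTERFACE

Orientations are given as [roll, pitch, yaw] about the fixed x, y, z axes, in that order (R = Rz(yaw) Ry(pitch) Rx(roll)).
In Python, from plant import ctrl gives the robot as it stands.
- The arm moves only by the tool apply_moves, never from a script. Its argument "targets" is a list of rows, each an object with "travel": the shift along the tool's x, y, z in mm, a list of three; "roll": the turn about the tool's z in degrees; "jaw": the finger opening in mm, from 0 to 87.6. In form: [{"travel": [tx, ty, tz], "roll": roll, "jaw": jaw}, ...]. A call has 1 to 10 rows; each row shifts and turns the commanded pose from where the row before left it, along the tool's axes as they then stand; what a row does not reach is not made up. A row lasts 1/10 s, in which the tool goes at most 50 mm and 8.59 degrees, less where a joint would pass 70% of its speed; a pose out of reach is approached as far as the arm can. A call with a gripper value outside its range is refused whole. The fingers move at their own pace and stop on an object; the grip force is fixed at half the most. Time passes only in rows, so rows that do not move let the fingers close. It gives the time, the measured TCP pose, the force, the opening and the grip force at its end, in the units of the state.
- ctrl.get_obs(): the state, without advancing time (a new reading comes with each control period).
- ctrl.snapshot(name): name is "scene" or "top" or "wrist"; returns the picture (400x640x3 uint8, red, green, blue); there is no depth.
- ctrl.calibration(name): a dict with "K" (3x3 intrinsics, pixels), "extrinsics" (4x4, takes a point from camera to world coordinates); the wrist camera has in their place "hand_eye" (4x4, takes a point from camera to tool coordinates, whose origin is the TCP and whose axes are the flange's). Camera axes: x right, y down, z forward; pixel columns grow to the right and rows downward; lengths in m; the calibration is good to about 2 mm. A picture is of the moment at which its call begins: read the wrist's pose just before it. calibration takes no time and is no camera call.
- ctrl.close_job(): hands the job in; it is judged then, once.
The state is a dict: "clock": time; "joint_pos": joint angles; "qvel": joint speeds; "tau": joint torques, N m; "tool_pos": TCP position; "orientation": TCP orientation; "force": force on the tool from outside, world axes, zero at the start; "moment": the same for the moment, N m; "opening": finger opening in m; "gripper_force": force on a finger pad.
Only numpy, scipy, OpenCV 4.12 (cv2) and the standard library are available. Lean on these libraries where they do the work, as an engineer would, in place of code of your own. Each camera call takes 0.05 s, during which the arm holds its last target. There are 200 camera calls.

## Working session

There is one attempt and no reset: what is moved stays moved. The work goes in short steps, Python scripts to look and compute and a tool call to move; the robot and the scene stay as the last step left them, time stands still between calls to the robot, and variables do not carry over. Pictures are saved under pics/ and viewed, at most 10 in all, crops included, and the job is handed in when it is done.

Besides the shell and the picture viewer there is one more tool, called after "Call:" in YAML: its name, and indented under it one key for each argument. apply_moves: Moves the arm, as the interface text tells. Its arguments: {"type":"object","properties":{"targets":{"type":"array","items":{"type":"object","properties":{"travel":{"type":"array","items":{"type":"number"}},"roll":{"type":"number"},"jaw":{"type":"number"}}}}},"required":["targets"]}

```bash
mkdir -p pics; ls; python3 - <<'E'
from plant import ctrl
import cv2,numpy as np
np.set_printoptions(precision=4,suppress=True)
print(ctrl.get_obs())
for n in("scene","top","wrist"):
    im=ctrl.snapshot(n); cv2.imwrite(f"pics/{n}0.png",im[...,::-1]); print(n,ctrl.calibration(n))
E
```

```text
pics
{'clock': 0.0, 'joint_pos': array([-47.4914,  20.5919,   0.6335,  -0.0202, -70.1348, -16.5082]), 'qvel': array([ 0.0525, -0.1054, -0.0075, -0.0125, -0.1625,  0.0177]), 'tau': array([ -0.0005, -58.272 ,  29.3068,   6.9971,   0.0072,  -0.0001]), 'tool_pos': array([ 0.2957, -0.6063,  0.2476]), 'orientation': array([ 179.9053,   -0.0083, -154.0064]), 'force': array([-0.4552,  0.101 , -0.392 ]), 'moment': array([-0.0198, -0.011 , -0.0095]), 'gripper_force': 0.0, 'opening': 0.0874648625375286}
scene {'K': array([[373.9126,   0.    , 319.3454],
       [  0.    , 373.9126, 202.5021],
       [  0.    ,   0.    ,   1.    ]]), 'extrinsics': array([[-0.4896,  0.6718, -0.5559,  1.0452],
       [ 0.8719,  0.3698, -0.321 ,  0.3379],
       [-0.0101, -0.6418, -0.7668,  0.8689],
       [ 0.    ,  0.    ,  0.    ,  1.    ]])}
top {'K': array([[361.2003,   0.    , 314.133 ],
       [  0.    , 361.2003, 194.2418],
       [  0.    ,   0.    ,   1.    ]]), 'extrinsics': array([[-0.0006, -0.9995,  0.0323,  0.4231],
       [-0.9997, -0.0001, -0.0241,  0.0194],
       [ 0.0241, -0.0323, -0.9992,  1.0169],
       [ 0.    ,  0.    ,  0.    ,  1.    ]])}
wrist {'K': array([[349.6943,   0.    , 323.5009],
       [  0.    , 349.6943, 198.4468],
       [  0.    ,   0.    ,   1.    ]]), 'hand_eye': array([[ 0.0002, -0.9536, -0.301 ,  0.0821],
       [ 1.    ,  0.0004, -0.0004,  0.0003],
       [ 0.0005, -0.301 ,  0.9536, -0.1366],
       [ 0.    ,  0.    ,  0.    ,  1.    ]])}
```

View pics/top0.png

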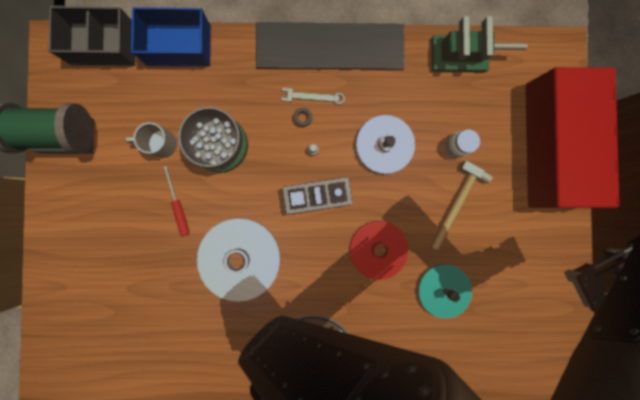

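View pics/scene0.png

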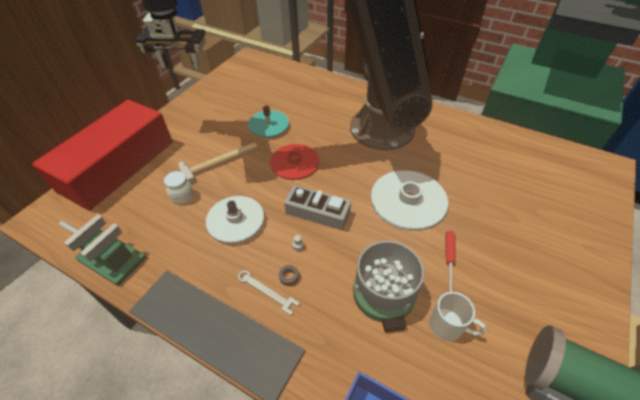

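Top view: the nested pair, with a knob through a white cover, is at (386,144). The look-alikes are a larger white cover at (238,260), a red one at (379,250) and a turquoise lid at (445,291). The bowl is at (212,138). The keys are square (297,198), bar (318,195) and round (338,192). The pair at (386,144) fits because it is the smaller of the non-red covers and is nested on a knobbed lid. Next I'll measure from both cameras.

```bash
cat > h.py <<'E'
import cv2,numpy as np
from scipy.optimize import least_squares
from plant import ctrl
np.set_printoptions(precision=4,suppress=True)
def cal(n,obs=None):
    c=ctrl.calibration(n); K=c["K"]
    if n!="wrist": return K,c["extrinsics"]
    from scipy.spatial.transform import Rotation as R
    T=np.eye(4);T[:3,:3]=R.from_euler("xyz",obs["orientation"],degrees=True).as_matrix();T[:3,3]=obs["tool_pos"]
    return K,T@c["hand_eye"]
def plane(KE,uv,z):
    K,E=KE; uv=np.atleast_2d(uv).astype(float)
    d=np.c_[uv,np.ones(len(uv))]@np.linalg.inv(K).T@E[:3,:3].T
    return E[:3,3]+d*((z-E[2,3])/d[:,2])[:,None]
def project(KE,p):
    K,E=KE; q=(np.atleast_2d(p)-E[:3,3])@E[:3,:3]@K.T
    return q[:,:2]/q[:,2:]
def circ(p):
    r=least_squares(lambda a:np.hypot(p[:,0]-a[0],p[:,1]-a[1])-a[2],[*p[:,:2].mean(0),.07],loss="soft_l1",f_scale=.001)
    return r.x, np.sqrt(np.mean(r.fun**2))
def blob(mask,seed):
    n,l,s,c=cv2.connectedComponentsWithStats(mask.astype(np.uint8))
    k=l[seed[1],seed[0]]; m=(l==k).astype(np.uint8) if k else np.zeros_like(mask,np.uint8)
    cs=cv2.findContours(m,cv2.RETR_EXTERNAL,cv2.CHAIN_APPROX_NONE)[0]
    return m,(max(cs,key=cv2.contourArea)[:,0] if cs else None)
E
python3 - <<'E'
from h import *
import cv2
for n,seeds in (("top",dict(pair=(370,155),decoy=(215,255),sq=(297,199),bar=(318,196),rnd=(338,192))),("scene",dict(pair=(245,228),decoy=(390,205),sq=(335,204),bar=(318,198),rnd=(301,191)))):
    im=cv2.imread(f"pics/{n}0.png"); KE=cal(n); hsv=cv2.cvtColor(im,cv2.COLOR_BGR2HSV)
    for k,s in seeds.items():
        m=(hsv[...,1]<70)&(hsv[...,2]>(130 if k in("pair","decoy") else 170))
        b,c=blob(m,s)
        if c is None: print(n,k,"none",hsv[s[1],s[0]]);continue
        if k in("pair","decoy"):
            h=cv2.convexHull(c)[:,0]; print(n,k,circ(plane(KE,h+0.0,.024)))
        else: print(n,k,len(c),c.mean(0),plane(KE,np.argwhere(b)[:,::-1].mean(0),.077), cv2.minAreaRect(plane(KE,c,.077)[:,:2].astype(np.float32)*1000))
    x,y,w,h=((270,90,160,130) if n=="top" else (180,170,200,110))
    cv2.imwrite(f"pics/{n}c.png",cv2.resize(im[y:y+h,x:x+w],None,fx=4,fy=4,interpolation=cv2.INTER_CUBIC))
E
```

```text
top pair (array([ 0.596 , -0.2029,  0.082 ]), np.float64(0.0005544525564219709))
top decoy (array([0.2786, 0.2024, 0.1129]), np.float64(0.0015931981553958632))
top sq 38 [296.9211 197.8947] [[0.4442 0.0417 0.077 ]] ((444.0690002441406, 41.6694450378418), (28.70035743713379, 28.66338539123535), 8.158456802368164)
top bar 31 [317.4194 194.7742] [[ 0.4524 -0.0118  0.077 ]] ((451.546142578125, -11.904961585998535), (37.214820861816406, 8.847158432006836), 8.085477828979492)
top rnd 13 [337.8462 191.8462] [[ 0.4596 -0.0654  0.077 ]] ((459.398681640625, -65.60967254638672), (10.444453239440918, 10.471271514892578), 0.00869743525981903)
scene pair (array([ 0.5985, -0.2006,  0.0841]), np.float64(0.000936935314498605))
scene decoy (array([0.2893, 0.2068, 0.1157]), np.float64(0.0012548521886330993))
scene sq 39 [334.9744 200.5385] [[0.4448 0.0414 0.077 ]] ((445.0343017578125, 40.436283111572266), (37.34146499633789, 37.1850700378418), 10.8176908493042)
scene bar 29 [317.1034 195.7931] [[ 0.4523 -0.0109  0.077 ]] ((452.8853759765625, -12.480547904968262), (46.29945373535156, 17.187753677368164), 6.427917003631592)
scene rnd 15 [299.3333 191.1333] [[ 0.4615 -0.0638  0.077 ]] ((461.151611328125, -63.79771041870117), (15.18994140625, 14.522941589355469), 28.80684471130371)
```

View pics/topc.png

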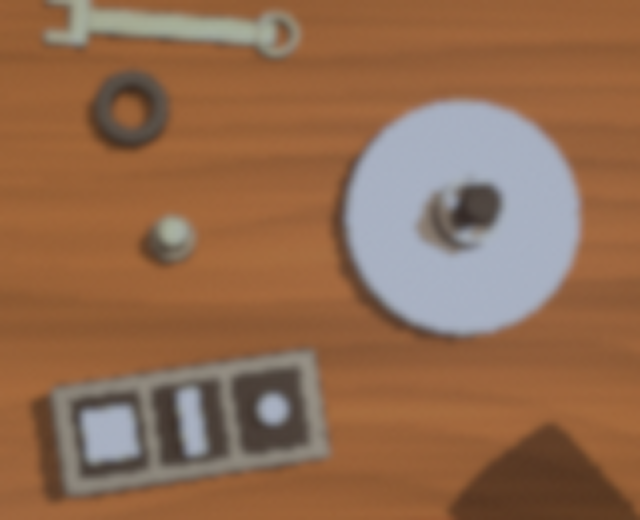

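The crop confirms it: the pair's cover measures 164 mm across, is not red, and has the black knob sticking up at (388,141) in the full picture. Keys from left to right are square, bar and round, and both views agree to within 2 mm. I'll turn to yaw 180, so that tool x = -X, y = +Y and z = -Z, then go to the keys.

Call:
apply_moves:
  targets:
    - {"travel": [0, 0, 0], "roll": 6.5, "jaw": 0}
    - {"travel": [0, 0, 0], "roll": 6.5, "jaw": 0}
    - {"travel": [0, 0, 0], "roll": 6.5, "jaw": 0}
    - {"travel": [0, 0, 0], "roll": 6.5, "jaw": 0}
    - {"travel": [-5, 20, 0], "roll": 0, "jaw": 0}
    - {"travel": [-10, 40, 0], "roll": 0, "jaw": 0}
    - {"travel": [-10, 40, 0], "roll": 0, "jaw": 0}
    - {"travel": [-10, 40, 0], "roll": 0, "jaw": 0}
    - {"travel": [-10, 40, 0], "roll": 0, "jaw": 0}
    - {"travel": [-10, 40, 0], "roll": 0, "jaw": 0}

```text
clock: 1.15
tool_pos: [0.3508, -0.3851, 0.2483]
orientation: [180.0, -0.0, 180.0]
force: [0.2, 0.7, 0.0]
opening: 0.0131
gripper_force: 0.0
```

Call:
apply_moves:
  targets:
    - {"travel": [-10, 40, 0], "roll": 0, "jaw": 0}
    - {"travel": [-10, 40, 0], "roll": 0, "jaw": 0}
    - {"travel": [-10, 40, 0], "roll": 0, "jaw": 0}
    - {"travel": [-10, 40, 0], "roll": 0, "jaw": 0}
    - {"travel": [-10, 40, 0], "roll": 0, "jaw": 0}
    - {"travel": [-10, 40, 0], "roll": 0, "jaw": 0}
    - {"travel": [-10, 40, 0], "roll": 0, "jaw": 0}
    - {"travel": [-10, 40, 0], "roll": 0, "jaw": 0}
    - {"travel": [-10, 40, 0], "roll": 0, "jaw": 0}
    - {"travel": [0, 0, 0], "roll": 0, "jaw": 0}

```text
clock: 2.15
tool_pos: [0.4419, -0.0232, 0.2487]
orientation: [180.0, 0.0, -179.8]
force: [-1.3, -0.2, -0.8]
opening: 0.0002
gripper_force: 0.0
```

Call:
apply_moves:
  targets:
    - {"travel": [-10, 12, 0], "roll": 0, "jaw": 0}
    - {"travel": [0, 0, 20], "roll": 0, "jaw": 0}
    - {"travel": [0, 0, 30], "roll": 0, "jaw": 0}
    - {"travel": [0, 0, 20], "roll": 0, "jaw": 0}
    - {"travel": [0, 0, 0], "roll": 0, "jaw": 0}

```text
clock: 2.65
tool_pos: [0.4493, -0.0156, 0.176]
orientation: [-179.9, -0.3, 179.9]
force: [-0.1, -0.0, -0.1]
opening: 0.0002
gripper_force: 0.0
```

```bash
python3 - <<'E'
from h import *
o=ctrl.get_obs(); im=ctrl.snapshot("wrist")[...,::-1].copy(); KE=cal("wrist",o); print(o["tool_pos"])
cv2.imwrite("pics/w1.png",im); hsv=cv2.cvtColor(im,cv2.COLOR_BGR2HSV)
m=(hsv[...,1]<70)&(hsv[...,2]>170)
for k,p in dict(sq=[.4445,.0416,.077],bar=[.4523,-.0114,.077],rnd=[.4605,-.0647,.077]).items():
    uv=project(KE,p)[0]; s=tuple(np.clip(uv,0,[639,399]).astype(int)); b,c=blob(m,s)
    print(k,uv, None if c is None else (plane(KE,np.argwhere(b)[:,::-1].mean(0),.077),cv2.minAreaRect(plane(KE,c,.077)[:,:2].astype(np.float32)*1000)))
# bowl from first pictures
im=cv2.imread("pics/top0.png"); cv2.imwrite("pics/bowl.png",cv2.resize(im[95:180,170:260],None,fx=6,fy=6,interpolation=cv2.INTER_CUBIC))
E
```

```text
[ 0.4493 -0.0156  0.176 ]
sq [404.3705 202.9732] (array([[0.444 , 0.0418, 0.077 ]]), ((444.45965576171875, 41.825748443603516), (31.76766014099121, 31.778121948242188), 8.408782958984375))
bar [329.6103 213.4053] (array([[0.4594, 0.008 , 0.077 ]]), ((453.320068359375, 25.66960906982422), (90.61979675292969, 42.630672454833984), 89.9510498046875))
rnd [255.8867 224.156 ] (array([[ 0.4607, -0.0649,  0.077 ]]), ((460.8597412109375, -64.99017333984375), (18.267621994018555, 17.840139389038086), 89.94385528564453))
```

View pics/w1.png

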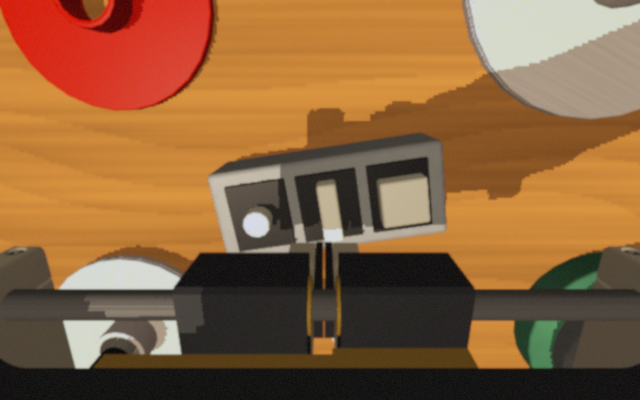

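View pics/bowl.png

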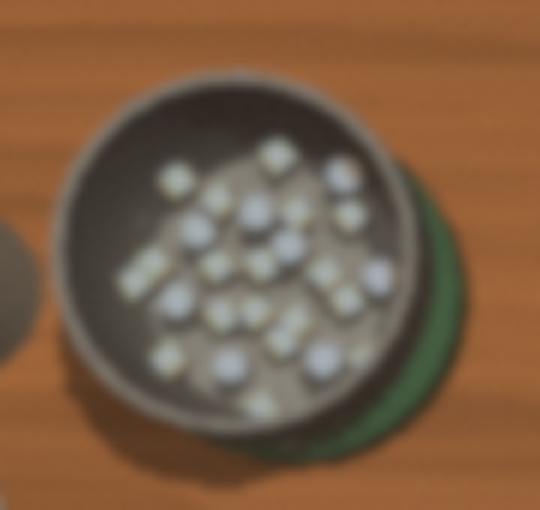

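The wrist view shows the box keys: round (256,224), bar (330,205) and square (404,203). They agree with the earlier measurement. The bowl crop gives a rim centre near (209,137.5) in the top picture. Next is the bar press.

Call:
apply_moves:
  targets:
    - {"travel": [-3, 4, 25], "roll": 0, "jaw": 0}
    - {"travel": [0, 0, 30], "roll": 0, "jaw": 0}
    - {"travel": [0, 0, 15], "roll": 0, "jaw": 0}
    - {"travel": [0, 0, 0], "roll": 0, "jaw": 0}
    - {"travel": [0, 0, 0], "roll": 0, "jaw": 0}

```text
clock: 3.2
tool_pos: [0.4549, -0.0106, 0.1098]
orientation: [180.0, 0.1, -180.0]
force: [-0.1, 0.7, 0.1]
opening: 0.0002
gripper_force: 0.0
```

Call:
apply_moves:
  targets:
    - {"travel": [0, 0, 6], "roll": 0, "jaw": 0}
    - {"travel": [0, 0, 3], "roll": 0, "jaw": 0}
    - {"travel": [0, 0, 3], "roll": 0, "jaw": 0}
    - {"travel": [0, 0, 1], "roll": 0, "jaw": 0}
    - {"travel": [0, 0, 0], "roll": 0, "jaw": 0}
    - {"travel": [0, 0, 0], "roll": 0, "jaw": 0}

```text
clock: 3.8
tool_pos: [0.4543, -0.0105, 0.0959]
orientation: [180.0, 0.1, -180.0]
force: [-0.0, -0.1, 3.7]
opening: 0.0004
gripper_force: 1.5
```

Call:
apply_moves:
  targets:
    - {"travel": [0, 0, 2], "roll": 0, "jaw": 0}
    - {"travel": [0, 0, 1], "roll": 0, "jaw": 0}
    - {"travel": [0, 0, 0], "roll": 0, "jaw": 0}
    - {"travel": [0, 0, 0], "roll": 0, "jaw": 0}

```text
clock: 4.2
tool_pos: [0.4544, -0.0105, 0.0931]
orientation: [180.0, 0.1, -180.0]
force: [-1.1, 1.0, 9.7]
opening: 0.0003
gripper_force: 4.7
```

Bar bottomed out at 9.7 N. Letting up, then the round key.

Call:
apply_moves:
  targets:
    - {"travel": [0, 0, -15], "roll": 0, "jaw": 0}
    - {"travel": [0, 0, -20], "roll": 0, "jaw": 0}
    - {"travel": [0, 0, 0], "roll": 0, "jaw": 0}
    - {"travel": [-3, -27, 0], "roll": 0, "jaw": 0}
    - {"travel": [-3, -27, 0], "roll": 0, "jaw": 0}
    - {"travel": [0, 0, 0], "roll": 0, "jaw": 0}
    - {"travel": [0, 0, 17], "roll": 0, "jaw": 0}
    - {"travel": [0, 0, 0], "roll": 0, "jaw": 0}
    - {"travel": [0, 0, 0], "roll": 0, "jaw": 0}

```text
clock: 5.1
tool_pos: [0.4592, -0.0646, 0.1101]
orientation: [-180.0, -0.1, -180.0]
force: [0.3, 0.1, 0.3]
opening: 0.0005
gripper_force: 0.0
```

Call:
apply_moves:
  targets:
    - {"travel": [0, 0, 6], "roll": 0, "jaw": 0}
    - {"travel": [0, 0, 6], "roll": 0, "jaw": 0}
    - {"travel": [0, 0, 3], "roll": 0, "jaw": 0}
    - {"travel": [0, 0, 3], "roll": 0, "jaw": 0}
    - {"travel": [0, 0, 0], "roll": 0, "jaw": 0}
    - {"travel": [0, 0, 0], "roll": 0, "jaw": 0}

```text
clock: 5.7
tool_pos: [0.4602, -0.0644, 0.0931]
orientation: [180.0, 0.0, -180.0]
force: [-3.5, 2.3, 8.5]
opening: 0.0008
gripper_force: 4.5
```

Call:
apply_moves:
  targets:
    - {"travel": [0, 0, -15], "roll": 0, "jaw": 0}
    - {"travel": [0, 0, -20], "roll": 0, "jaw": 0}
    - {"travel": [0, 0, 0], "roll": 0, "jaw": 0}
    - {"travel": [4, 26, 0], "roll": 0, "jaw": 0}
    - {"travel": [4, 27, 0], "roll": 0, "jaw": 0}
    - {"travel": [4, 27, 0], "roll": 0, "jaw": 0}
    - {"travel": [4, 26, 0], "roll": 0, "jaw": 0}
    - {"travel": [0, 0, 0], "roll": 0, "jaw": 0}
    - {"travel": [0, 0, 17], "roll": 0, "jaw": 0}
    - {"travel": [0, 0, 0], "roll": 0, "jaw": 0}

```text
clock: 6.7
tool_pos: [0.4424, 0.0407, 0.1088]
orientation: [-179.9, -0.2, 180.0]
force: [0.5, -0.3, -0.2]
opening: 0.0007
gripper_force: 0.0
```

Call:
apply_moves:
  targets:
    - {"travel": [0, 0, 6], "roll": 0, "jaw": 0}
    - {"travel": [0, 0, 6], "roll": 0, "jaw": 0}
    - {"travel": [0, 0, 3], "roll": 0, "jaw": 0}
    - {"travel": [0, 0, 3], "roll": 0, "jaw": 0}
    - {"travel": [0, 0, 0], "roll": 0, "jaw": 0}
    - {"travel": [0, 0, 0], "roll": 0, "jaw": 0}

```text
clock: 7.3
tool_pos: [0.4441, 0.0411, 0.0932]
orientation: [-180.0, 0.0, -180.0]
force: [-1.7, -1.1, 8.1]
opening: 0.0002
gripper_force: 4.3
```

All three keys are pressed. Going up, then to a look-out next to the bowl, with the jaw opening on the way.

Call:
apply_moves:
  targets:
    - {"travel": [0, 0, -20], "roll": 0, "jaw": 0}
    - {"travel": [0, 0, -40], "roll": 0, "jaw": 60}
    - {"travel": [0, 0, -45], "roll": 0, "jaw": 60}
    - {"travel": [0, 0, -45], "roll": 0, "jaw": 60}
    - {"travel": [0, 30, -45], "roll": 0, "jaw": 60}
    - {"travel": [-5, 45, 0], "roll": 0, "jaw": 60}
    - {"travel": [-10, 45, 0], "roll": 0, "jaw": 60}
    - {"travel": [-10, 45, 0], "roll": 0, "jaw": 60}
    - {"travel": [-10, 30, 0], "roll": 0, "jaw": 60}
    - {"travel": [-5, 20, 0], "roll": 0, "jaw": 60}

```text
clock: 8.3
tool_pos: [0.4842, 0.2561, 0.2836]
orientation: [-180.0, -0.0, -179.9]
force: [-0.0, -0.7, -0.1]
opening: 0.0595
gripper_force: 0.0
```

Call:
apply_moves:
  targets:
    - {"travel": [0, 0, 0], "roll": 0, "jaw": 60}
    - {"travel": [0, 0, 0], "roll": 0, "jaw": 60}

```text
clock: 8.5
tool_pos: [0.4836, 0.2537, 0.2836]
orientation: [-180.0, -0.1, -180.0]
force: [-0.4, -1.7, 0.5]
opening: 0.0598
gripper_force: 0.0
```

```bash
python3 - <<'E'
from h import *
o=ctrl.get_obs(); im=ctrl.snapshot("wrist")[...,::-1].copy(); print(o["tool_pos"],o["orientation"])
cv2.imwrite("pics/w2.png",im); np.save("w2.npy",np.r_[o["tool_pos"],o["orientation"]])
E
```

```text
[0.4836 0.2537 0.2836] [-179.9509   -0.0587 -179.9886]
```

View pics/w2.png

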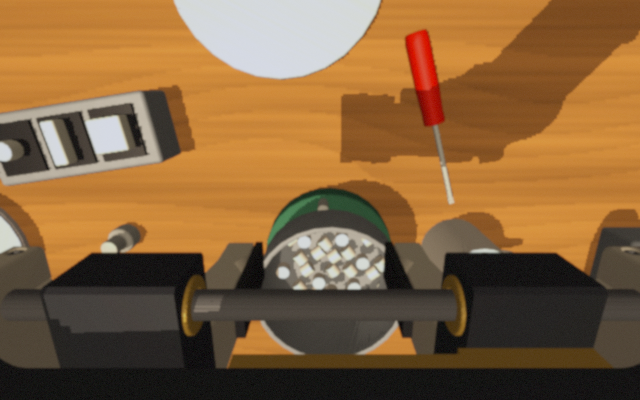

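The wrist picture shows the bowl rim around (330,290), partly behind the fingers; image down is +X. I'll move 130 mm further out for a clear view.

Call:
apply_moves:
  targets:
    - {"travel": [-30, 0, 0], "roll": 0, "jaw": 60}
    - {"travel": [-40, 0, 0], "roll": 0, "jaw": 60}
    - {"travel": [-40, 0, 0], "roll": 0, "jaw": 60}
    - {"travel": [-20, 0, 0], "roll": 0, "jaw": 60}
    - {"travel": [0, 0, 0], "roll": 0, "jaw": 60}
    - {"travel": [0, 0, 0], "roll": 0, "jaw": 60}

```text
clock: 9.15
tool_pos: [0.6137, 0.2527, 0.2839]
orientation: [-180.0, -0.0, 179.9]
force: [0.4, -0.1, -0.2]
opening: 0.0603
gripper_force: 0.0
```

```bash
python3 - <<'E'
from h import *
def rim(im,KE,c0,tag):
    # radial scan in the rim plane: strongest gray->non-wood edges; outer boundary = first wood/green pixel (saturated) moving outward near r=75mm
    hsv=cv2.cvtColor(im,cv2.COLOR_BGR2HSV); S=cv2.GaussianBlur(hsv[...,1],(3,3),0).astype(float)
    c=np.array(c0)
    for it in range(4):
        pts=[]
        for a in np.linspace(0,2*np.pi,120,endpoint=False):
            r=np.arange(.055,.095,.0005); P=np.c_[c[0]+r*np.cos(a),c[1]+r*np.sin(a),0*r+.125]
            uv=project(KE,P); 
            if (uv<1).any() or (uv>[638,398]).any() or uv[:,1].max()>245 and tag=="wrist": continue
            s=cv2.remap(S.astype(np.float32),uv[:,0].astype(np.float32)[None],uv[:,1].astype(np.float32)[None],1)[0]
            g=np.gradient(cv2.GaussianBlur(s[None],(1,1),0)[0]); i=np.argmax(g)
            if g[i]>3: pts.append(P[i,:2])
        x,e=circ(np.array(pts)); c=x[:2]
    print(tag,x,e,len(pts))
o=ctrl.get_obs(); w=ctrl.snapshot("wrist")[...,::-1].copy(); cv2.imwrite("pics/w3.png",w); print(o["tool_pos"])
t=cv2.imread("pics/top0.png"); c0=plane(cal("top"),[209.4,137.5],.125)[0,:2]; print(c0)
rim(t,cal("top"),c0,"top"); rim(w,cal("wrist",o),c0,"wrist")
E
```

```text
[0.6137 0.2527 0.2839]
[0.592  0.2562]
top [0.588  0.2496 0.0817] 0.005174972095434763 120
wrist [0.5959 0.2598 0.0746] 0.00029516843995614514 95
```

View pics/w3.png

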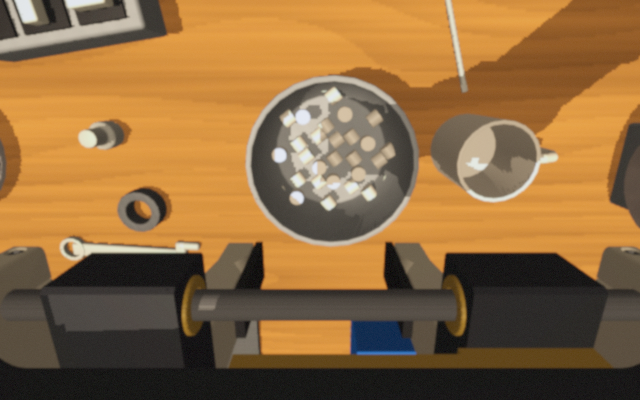

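The wrist view gives a clean rim circle at (332,160), radius 74.6 mm against an expected 75, with an rms of 0.3 mm. The bowl is at (0.596, 0.260). Now the same view over the pair.

Call:
apply_moves:
  targets:
    - {"travel": [0, -20, 0], "roll": 0, "jaw": 60}
    - {"travel": [0, -45, 0], "roll": 0, "jaw": 60}
    - {"travel": [0, -45, 0], "roll": 0, "jaw": 60}
    - {"travel": [0, -45, 0], "roll": 0, "jaw": 60}
    - {"travel": [0, -45, 0], "roll": 0, "jaw": 60}
    - {"travel": [0, -45, 0], "roll": 0, "jaw": 60}
    - {"travel": [0, -45, 0], "roll": 0, "jaw": 60}
    - {"travel": [0, -45, 0], "roll": 0, "jaw": 60}
    - {"travel": [0, -45, 0], "roll": 0, "jaw": 60}
    - {"travel": [0, -45, 0], "roll": 0, "jaw": 60}

```text
clock: 10.2
tool_pos: [0.6124, -0.1727, 0.2854]
orientation: [180.0, 0.1, -180.0]
force: [1.4, 1.0, -0.1]
opening: 0.0602
gripper_force: 0.0
```

Call:
apply_moves:
  targets:
    - {"travel": [0, -30, 0], "roll": 0, "jaw": 60}
    - {"travel": [0, 0, 0], "roll": 0, "jaw": 60}
    - {"travel": [0, 0, 0], "roll": 0, "jaw": 60}

```text
clock: 10.5
tool_pos: [0.6127, -0.2018, 0.2848]
orientation: [180.0, 0.0, 179.9]
force: [0.8, 0.2, 0.9]
opening: 0.0602
gripper_force: 0.0
```

```bash
python3 - <<'E'
from h import *
o=ctrl.get_obs(); w=ctrl.snapshot("wrist")[...,::-1].copy(); cv2.imwrite("pics/w4.png",w); print(o["tool_pos"],o["orientation"])
KE=cal("wrist",o); hsv=cv2.cvtColor(w,cv2.COLOR_BGR2HSV)
print("expect cover px",project(KE,[[.597,-.202,.024],[.597,-.202,.086]]))
m=((hsv[...,1]<90)&(hsv[...,2]>110)); s=project(KE,[.597-.05,-.202,.024])[0].astype(int)
b,c=blob(m,s); h=cv2.convexHull(c)[:,0]; h=h[h[:,1]<236]; print("cover",circ(plane(KE,h,.024)),c.min(0),c.max(0))
d=(hsv[...,2]<85)&(hsv[...,1]<110); d[240:]=0
n,l,st,ce=cv2.connectedComponentsWithStats(d.astype(np.uint8))
for i in range(1,n):
    if 60<st[i,4]<20000: print(st[i],ce[i],plane(KE,ce[i],.086)[0])
E
```

```text
[ 0.6127 -0.2018  0.2848] [179.9943   0.0421 179.9125]
expect cover px [[323.2157 148.9175]
 [323.1829 159.5607]]
cover (array([ 0.5972, -0.2025,  0.082 ]), np.float64(0.00028518004223713865)) [251  73] [394 216]
[417   0  17  60 617] [424.2528  29.5575] [ 0.4822 -0.1136  0.086 ]
[ 446    0   50   44 1466] [467.6016  23.2585] [ 0.4773 -0.0764  0.086 ]
[505   0  49  35 886] [522.1163  17.2889] [ 0.4727 -0.0299  0.086 ]
[562   0  51  25 709] [583.3484  13.4344] [0.4697 0.0224 0.086 ]
[106  75  29  32 219] [125.4018  92.5068] [ 0.5344 -0.3834  0.086 ]
[481 122  15  23 119] [485.7647 132.3109] [ 0.571  -0.0477  0.086 ]
[495 129  13  16 115] [499.7826 135.8957] [ 0.5744 -0.0338  0.086 ]
[310 142  28  29 530] [324.0132 156.434 ] [ 0.5939 -0.2012  0.086 ]
[487 189  34  33 274] [497.1606 200.0839] [ 0.6386 -0.0268  0.086 ]
[502 200  24  24 227] [516.8987 214.3524] [ 0.6539 -0.0044  0.086 ]
```

View pics/w4.png

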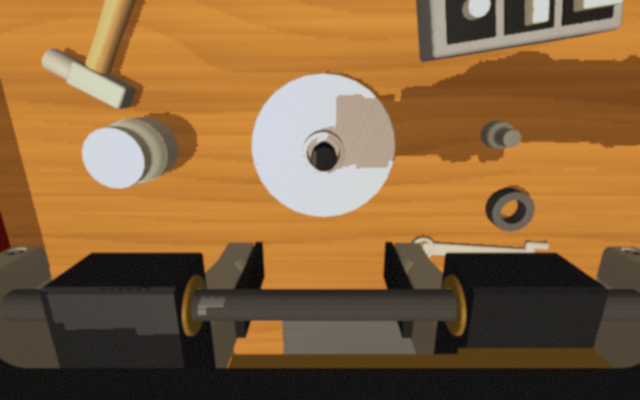

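The picture shows the pair's cover centred at (323,147), radius 82.0 mm, with the black knob at (324,156). Knob and cover centres agree at (0.597, -0.202). Descending to grip slightly above the knob's centre, so the tips stay clear of the collar.

Call:
apply_moves:
  targets:
    - {"travel": [16, 0, 20], "roll": 0, "jaw": 60}
    - {"travel": [0, 0, 40], "roll": 0, "jaw": 60}
    - {"travel": [0, 0, 45], "roll": 0, "jaw": 60}
    - {"travel": [0, 0, 45], "roll": 0, "jaw": 60}
    - {"travel": [0, 0, 30], "roll": 0, "jaw": 60}
    - {"travel": [0, 0, 15], "roll": 0, "jaw": 60}
    - {"travel": [0, 0, 0], "roll": 0, "jaw": 60}
    - {"travel": [0, 0, 0], "roll": 0, "jaw": 60}

```text
clock: 11.35
tool_pos: [0.5983, -0.2001, 0.0901]
orientation: [-180.0, 0.0, -179.9]
force: [0.0, -0.8, 0.1]
opening: 0.0598
gripper_force: 0.0
```

Call:
apply_moves:
  targets:
    - {"travel": [1, -2, 8], "roll": 0, "jaw": 60}
    - {"travel": [0, 0, 5], "roll": 0, "jaw": 60}
    - {"travel": [0, 0, 0], "roll": 0, "jaw": 60}
    - {"travel": [0, 0, 0], "roll": 0, "jaw": 30}
    - {"travel": [0, 0, 0], "roll": 0, "jaw": 30}
    - {"travel": [0, 0, 0], "roll": 0, "jaw": 0}
    - {"travel": [0, 0, 0], "roll": 0, "jaw": 0}
    - {"travel": [0, 0, 0], "roll": 0, "jaw": 0}
    - {"travel": [0, 0, 0], "roll": 0, "jaw": 0}

```text
clock: 12.25
tool_pos: [0.597, -0.2027, 0.0763]
orientation: [180.0, 0.0, -180.0]
force: [0.1, 2.8, 1.7]
opening: 0.0255
gripper_force: 30.0
```

Gripped: 25.5 mm opening at 30 N. Lifting.

Call:
apply_moves:
  targets:
    - {"travel": [0, 0, -3], "roll": 0, "jaw": 0}
    - {"travel": [0, 0, -8], "roll": 0, "jaw": 0}
    - {"travel": [0, 0, -15], "roll": 0, "jaw": 0}
    - {"travel": [0, 0, -25], "roll": 0, "jaw": 0}
    - {"travel": [0, 0, -30], "roll": 0, "jaw": 0}
    - {"travel": [0, 0, -30], "roll": 0, "jaw": 0}
    - {"travel": [0, 0, -30], "roll": 0, "jaw": 0}
    - {"travel": [0, 0, -20], "roll": 0, "jaw": 0}
    - {"travel": [0, 0, -10], "roll": 0, "jaw": 0}
    - {"travel": [0, 0, 0], "roll": 0, "jaw": 0}

```text
clock: 13.25
tool_pos: [0.597, -0.203, 0.2482]
orientation: [180.0, 0.1, 180.0]
force: [0.8, 0.2, -7.4]
opening: 0.0254
gripper_force: 30.0
```

```bash
python3 - <<'E'
from h import *
o=ctrl.get_obs(); print(o["tool_pos"],o["force"],o["moment"],o["opening"])
cv2.imwrite("pics/s1.png",cv2.resize(ctrl.snapshot("scene")[100:260,130:350,::-1],None,fx=3.5,fy=3.5))
E
```

```text
[ 0.597  -0.203   0.2482] [ 0.8082  0.1954 -7.429 ] [ 0.0291 -0.1188 -0.048 ] 0.0254035071629385
```

View pics/s1.png

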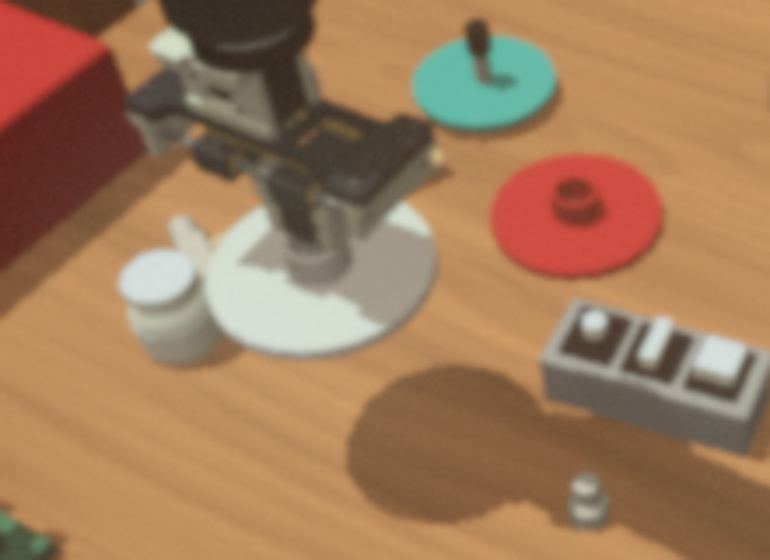

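The scene crop shows the pair hanging level, 7.4 N (about 0.75 kg). Carrying it 462 mm in +Y to the bowl.

Call:
apply_moves:
  targets:
    - {"travel": [0, 8, 0], "roll": 0, "jaw": 0}
    - {"travel": [0, 16, 0], "roll": 0, "jaw": 0}
    - {"travel": [0, 24, 0], "roll": 0, "jaw": 0}
    - {"travel": [0, 30, 0], "roll": 0, "jaw": 0}
    - {"travel": [0, 30, 0], "roll": 0, "jaw": 0}
    - {"travel": [0, 30, 0], "roll": 0, "jaw": 0}
    - {"travel": [0, 30, 0], "roll": 0, "jaw": 0}
    - {"travel": [0, 30, 0], "roll": 0, "jaw": 0}
    - {"travel": [0, 30, 0], "roll": 0, "jaw": 0}
    - {"travel": [0, 30, 0], "roll": 0, "jaw": 0}

```text
clock: 14.3
tool_pos: [0.5959, 0.0573, 0.2461]
orientation: [-180.0, -0.1, -180.0]
force: [0.5, 0.1, -8.1]
opening: 0.0255
gripper_force: 30.0
```

Call:
apply_moves:
  targets:
    - {"travel": [0, 30, 0], "roll": 0, "jaw": 0}
    - {"travel": [0, 30, 0], "roll": 0, "jaw": 0}
    - {"travel": [0, 30, 0], "roll": 0, "jaw": 0}
    - {"travel": [0, 30, 0], "roll": 0, "jaw": 0}
    - {"travel": [0, 30, 0], "roll": 0, "jaw": 0}
    - {"travel": [0, 24, 0], "roll": 0, "jaw": 0}
    - {"travel": [0, 18, 0], "roll": 0, "jaw": 0}
    - {"travel": [0, 8, 0], "roll": 0, "jaw": 0}
    - {"travel": [0, 0, 0], "roll": 0, "jaw": 0}
    - {"travel": [0, 0, 0], "roll": 0, "jaw": 0}

```text
clock: 15.3
tool_pos: [0.5966, 0.2546, 0.2468]
orientation: [-180.0, -0.0, 180.0]
force: [-0.1, 0.0, -7.3]
opening: 0.0253
gripper_force: 30.0
```

Call:
apply_moves:
  targets:
    - {"travel": [0, 0, 0], "roll": 0, "jaw": 0}
    - {"travel": [0, 0, 0], "roll": 0, "jaw": 0}
    - {"travel": [0, 0, 0], "roll": 0, "jaw": 0}

```text
clock: 15.6
tool_pos: [0.597, 0.2544, 0.2473]
orientation: [180.0, 0.0, 179.9]
force: [0.0, -0.5, -7.6]
opening: 0.0256
gripper_force: 30.0
```

Call:
apply_moves:
  targets:
    - {"travel": [1, 5, 5], "roll": 0, "jaw": 0}
    - {"travel": [0, 0, 12], "roll": 0, "jaw": 0}
    - {"travel": [0, 0, 12], "roll": 0, "jaw": 0}
    - {"travel": [0, 0, 8], "roll": 0, "jaw": 0}
    - {"travel": [0, 0, 0], "roll": 0, "jaw": 0}
    - {"travel": [0, 0, 0], "roll": 0, "jaw": 0}
    - {"travel": [0, 0, 0], "roll": 0, "jaw": 0}

```text
clock: 16.3
tool_pos: [0.5962, 0.2602, 0.2107]
orientation: [180.0, 0.0, -180.0]
force: [-0.4, 0.2, -7.2]
opening: 0.0255
gripper_force: 30.0
```

Call:
apply_moves:
  targets:
    - {"travel": [0, 0, 4], "roll": 0, "jaw": 0}
    - {"travel": [0, 0, 4], "roll": 0, "jaw": 0}
    - {"travel": [0, 0, 4], "roll": 0, "jaw": 0}
    - {"travel": [0, 0, 3], "roll": 0, "jaw": 0}
    - {"travel": [0, 0, 0], "roll": 0, "jaw": 0}
    - {"travel": [0, 0, 0], "roll": 0, "jaw": 0}

```text
clock: 16.9
tool_pos: [0.5959, 0.26, 0.195]
orientation: [-180.0, -0.0, -180.0]
force: [1.3, 0.2, -6.2]
opening: 0.0254
gripper_force: 30.0
```

Entered freely (lid origin about 0.119). Now lowering it until it sits.

Call:
apply_moves:
  targets:
    - {"travel": [0, 0, 3], "roll": 0, "jaw": 0}
    - {"travel": [0, 0, 2], "roll": 0, "jaw": 0}
    - {"travel": [0, 0, 1], "roll": 0, "jaw": 0}
    - {"travel": [0, 0, 0], "roll": 0, "jaw": 0}
    - {"travel": [0, 0, 0], "roll": 0, "jaw": 0}
    - {"travel": [0, 0, 0], "roll": 0, "jaw": 0}

```text
clock: 17.5
tool_pos: [0.5959, 0.26, 0.1893]
orientation: [180.0, 0.0, -180.0]
force: [-1.6, 0.4, -5.4]
opening: 0.0251
gripper_force: 30.0
```

Call:
apply_moves:
  targets:
    - {"travel": [0, 0, 1], "roll": 0, "jaw": 0}
    - {"travel": [0, 0, 1], "roll": 0, "jaw": 0}
    - {"travel": [0, 0, 0], "roll": 0, "jaw": 0}
    - {"travel": [0, 0, 0], "roll": 0, "jaw": 0}
    - {"travel": [0, 0, 0], "roll": 0, "jaw": 0}

```text
clock: 18.0
tool_pos: [0.5959, 0.2601, 0.1892]
orientation: [180.0, 0.1, -180.0]
force: [-6.6, -1.4, 8.0]
opening: 0.0256
gripper_force: 30.0
```

Seated: the height stopped at 0.1892, putting the lid origin at 0.113 as required, with 8 N pushing up. Easing the push, releasing, and waiting.

Call:
apply_moves:
  targets:
    - {"travel": [0, 0, -1], "roll": 0, "jaw": 0}
    - {"travel": [0, 0, 0], "roll": 0, "jaw": 0}
    - {"travel": [0, 0, 0], "roll": 0, "jaw": 30}
    - {"travel": [0, 0, 0], "roll": 0, "jaw": 50}
    - {"travel": [0, 0, 0], "roll": 0, "jaw": 76}
    - {"travel": [0, 0, 0], "roll": 0, "jaw": 76}
    - {"travel": [0, 0, 0], "roll": 0, "jaw": 76}
    - {"travel": [0, 0, 0], "roll": 0, "jaw": 76}

```text
clock: 18.8
tool_pos: [0.596, 0.2601, 0.1881]
orientation: [180.0, 0.0, 180.0]
force: [0.3, 0.5, 0.8]
opening: 0.0644
gripper_force: 0.0
```

```bash
python3 - <<'E'
from h import *
o=ctrl.get_obs(); print(o["tool_pos"],o["force"],o["opening"])
# cover circle as seen by scene camera at its nested height (plate top .113+.024)
im=ctrl.snapshot("scene")[...,::-1].copy(); cv2.imwrite("pics/s2.png",im); KE=cal("scene"); hsv=cv2.cvtColor(im,cv2.COLOR_BGR2HSV)
m=(hsv[...,1]<70)&(hsv[...,2]>130)
for a in (0,45,90,-45):
    p=[.596+.065*np.cos(np.radians(a)),.26+.065*np.sin(np.radians(a)),.137]; s=project(KE,p)[0].astype(int); b,c=blob(m,s)
    if c is not None and b.sum()<20000:
        P=plane(KE,cv2.convexHull(c)[:,0],.137); r=np.hypot(P[:,0]-.598,P[:,1]-.262); print(a,len(c),circ(P[abs(r-.083)<.008]),b.sum())
E
```

```text
[0.596  0.2601 0.1881] [0.267  0.4766 0.8351] 0.06439076194325159
0 343 (array([0.5964, 0.2604, 0.0829]), np.float64(0.0013737206191867008)) 3020
45 343 (array([0.5964, 0.2604, 0.0829]), np.float64(0.0013737206191867008)) 3020
90 343 (array([0.5964, 0.2604, 0.0829]), np.float64(0.0013737206191867008)) 3020
-45 343 (array([0.5964, 0.2604, 0.0829]), np.float64(0.0013737206191867008)) 3020
```

The cover lies flat at (0.596, 0.260), under the TCP. Lowering the open fingers past the collar.

Call:
apply_moves:
  targets:
    - {"travel": [0, 0, 0], "roll": 0, "jaw": 76}
    - {"travel": [0, 0, 6], "roll": 0, "jaw": 76}
    - {"travel": [0, 0, 8], "roll": 0, "jaw": 76}
    - {"travel": [0, 0, 6], "roll": 0, "jaw": 76}
    - {"travel": [0, 0, 4], "roll": 0, "jaw": 76}
    - {"travel": [0, 0, 0], "roll": 0, "jaw": 76}
    - {"travel": [0, 0, 0], "roll": 0, "jaw": 76}
    - {"travel": [0, 0, 0], "roll": 0, "jaw": 76}

```text
clock: 19.65
tool_pos: [0.5961, 0.2602, 0.1645]
orientation: [180.0, 0.0, -180.0]
force: [0.2, 0.1, -0.5]
opening: 0.0762
gripper_force: 0.0
```

Call:
apply_moves:
  targets:
    - {"travel": [0, 0, 2], "roll": 0, "jaw": 76}
    - {"travel": [0, 0, 0], "roll": 0, "jaw": 70}
    - {"travel": [0, 0, 0], "roll": 0, "jaw": 62}
    - {"travel": [0, 0, 0], "roll": 0, "jaw": 56}
    - {"travel": [0, 0, 0], "roll": 0, "jaw": 52}
    - {"travel": [0, 0, 0], "roll": 0, "jaw": 48}
    - {"travel": [0, 0, 0], "roll": 0, "jaw": 44}
    - {"travel": [0, 0, 0], "roll": 0, "jaw": 40}
    - {"travel": [0, 0, 0], "roll": 0, "jaw": 20}
    - {"travel": [0, 0, 0], "roll": 0, "jaw": 20}

```text
clock: 20.65
tool_pos: [0.5959, 0.2599, 0.1622]
orientation: [-180.0, -0.0, -180.0]
force: [0.1, -1.9, 0.0]
opening: 0.0453
gripper_force: 30.0
```

Collar gripped at 45.3 mm. Lifting straight up, slowly.

Call:
apply_moves:
  targets:
    - {"travel": [0, 0, -2], "roll": 0, "jaw": 20}
    - {"travel": [0, 0, -4], "roll": 0, "jaw": 20}
    - {"travel": [0, 0, -5], "roll": 0, "jaw": 20}
    - {"travel": [0, 0, -6], "roll": 0, "jaw": 20}
    - {"travel": [0, 0, -6], "roll": 0, "jaw": 20}
    - {"travel": [0, 0, -6], "roll": 0, "jaw": 20}
    - {"travel": [0, 0, -6], "roll": 0, "jaw": 20}
    - {"travel": [0, 0, 0], "roll": 0, "jaw": 20}

```text
clock: 21.45
tool_pos: [0.5964, 0.2604, 0.1985]
orientation: [179.9, 0.1, -180.0]
force: [0.2, -0.2, -3.7]
opening: 0.0456
gripper_force: 30.0
```

Call:
apply_moves:
  targets:
    - {"travel": [0, 0, -6], "roll": 0, "jaw": 20}
    - {"travel": [0, 0, -8], "roll": 0, "jaw": 20}
    - {"travel": [0, 0, -10], "roll": 0, "jaw": 20}
    - {"travel": [0, 0, -12], "roll": 0, "jaw": 20}
    - {"travel": [0, 0, -14], "roll": 0, "jaw": 20}
    - {"travel": [0, 0, -14], "roll": 0, "jaw": 20}
    - {"travel": [0, 0, -12], "roll": 0, "jaw": 20}
    - {"travel": [0, 0, -6], "roll": 0, "jaw": 20}
    - {"travel": [0, 0, 0], "roll": 0, "jaw": 20}
    - {"travel": [0, 0, 0], "roll": 0, "jaw": 20}

```text
clock: 22.45
tool_pos: [0.5956, 0.26, 0.2787]
orientation: [-180.0, -0.0, 180.0]
force: [0.6, -0.1, -4.2]
opening: 0.0456
gripper_force: 30.0
```

```bash
python3 - <<'E'
from h import *
o=ctrl.get_obs(); print(o["tool_pos"],o["force"],o["moment"],o["opening"])
im=ctrl.snapshot("scene")[...,::-1]
cv2.imwrite("pics/s3.png",cv2.resize(im[100:350,240:520],None,fx=2.4,fy=2.4))
E
```

```text
[0.5956 0.26   0.2787] [ 0.5952 -0.0509 -4.169 ] [-0.0119  0.0257 -0.0206] 0.04558873538751374
```

View pics/s3.png

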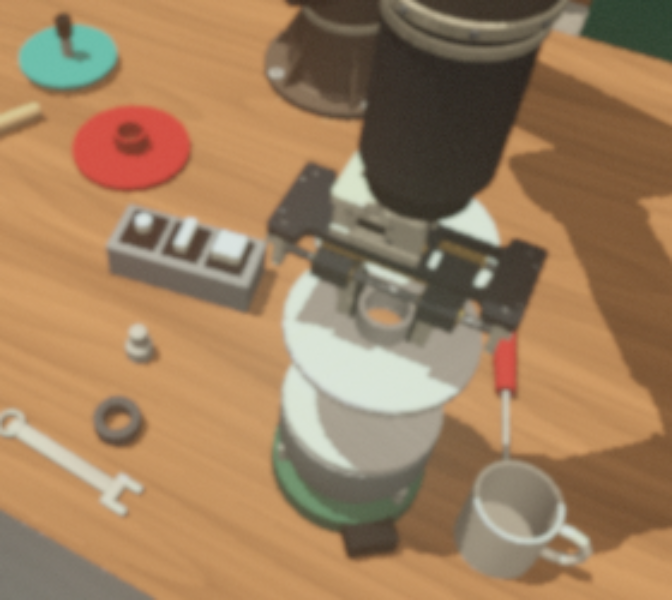

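The picture shows the cover held level at (385,330) in the crop, with the inner lid seated flat on the bowl at (360,430) and the bystanders untouched. Handing in.

```bash
python3 -c "
from plant import ctrl
o=ctrl.get_obs(); print(o['qvel'],o['opening']); print(ctrl.close_job())"
```

```text
[ 0.04717314  0.32120152 -0.20199258  0.00468032 -0.12258778  0.03510905] 0.04595113057308888
the job is handed in; nothing more can be done
None
```

The job is handed in, with no verdict returned: keys pressed bar, round, square; the inner lid seated in the bowl; the outer cover held level about 11.5 cm above it; finished at about 22.5 s of the 64 s.

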